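Lock the moisture meter into its push-push spring cradle

ROBOT

A 6-joint arm with a two-finger parallel gripper is mounted at the origin on a cart in front of the work surface, level with it; the furniture and walls round the work are solid. World frame = base frame: x ahead of the robot, y to its left, z up, the work surface at z = 0. Lengths are in m, angles in rad, forces in N, time in s.
With the tool pointing down it reaches from about 0.3 to 0.775 m from the base axis. Payload 14.6 kg.
Tool frame: the origin (TCP) lies on the centre line of the jaws, within the pads' length; the fingertips stand 8 mm ahead of it and the grasp point (between the pads) lies 11 mm behind it; z points along the fingers, y is the line along which they close (so a half turn about z gives the same grasp; the last joint's range is limited). The gripper opens to 94 mm and grips with 3 to 60 N. Pads are 16 mm wide; open, the fingers measure 119 mm over their backs; the gripper's body (75 mm by 177 mm) begins 78 mm behind the grasp point.
Start: joints at [-1.212, 0.3, 1.521, -0, 1.321, -0.067], TCP at [0.227, -0.501, 0.213] pointing down, gripper open.
Joint ranges: [-3.03, 3.03], [-0.79, 2.21], [0.23, 2.52], [-1.04, 4.18], [0, 3.07], [-2.55, 2.55]. Speed limits (rad/s): [2.22, 2.22, 2.57, 3.14, 3.14, 3.14].

INTERFACE

Orientations are given as a rotation vector (axis times angle).
In Python, from station import r gives the robot as it stands. The module is installed in compiled form; this text tells all that it offers.
- The arm moves only by the shell command python3 -m inch 'ROWS' [FORCE]. ROWS is JSON, a list of rows, each an object of numbers: "ax", "ay", "az": the turn, a rotation vector about the tool's x, y, z in rad; "dx", "dy", "dz": the shift along the tool's x, y, z in m; "fingers": the finger opening in m, from 0 to 0.094. A call has 1 to 8 rows; each row shifts and turns the commanded pose from where the row before left it, along the tool's axes as they then stand; what a row does not reach is not made up. A row lasts 1/12 s, in which the tool goes at most 41.7 mm and 7.16 degrees, less where a joint would pass 70% of its speed; a pose out of reach is approached as far as the arm can. A call with a gripper value outside its range is refused whole. The fingers move at their own pace and stop on an object; FORCE is the grip in N (left out, the last holds). Time passes only in rows, so rows that do not move let the fingers close. It gives the time, the measured TCP pose, the force, the opening and the grip force at its end, in the units of the state.
- r.get_state(): the state, without advancing time (a new reading comes with each control period).
- r.get_image(name): name is "scene" or "top"; returns a dict with "img" (384x512x3 uint8, red, green, blue), "camera_matrix" (3x3 intrinsics, pixels), "distortion" ([k1, k2, p1, p2, k3] as OpenCV has them; the pictures are not rectified), "extrinsics" (4x4, takes a point from camera to world coordinates). Camera axes: x right, y down, z forward; pixel columns grow to the right and rows downward; lengths in m; the calibration is good to about 2 mm. A picture is of the moment at which its call begins. There is no depth.
- r.close_job(): hands the job in; it is judged then, once.
Trained networks look in a picture, given as the dict that the camera call returned (one of the last four; its "shot" number tells which), for a name from the list of things; names that differ only in an ending like _2 or _b are one class to them, and where a whole thing is asked for, a point or a joint stands for the part that bears it (a point fixed in the world has none). Each returns a list of dicts, best first, with "conf" (0 to 1); they miss things now and then, are a little off and sometimes report something else, mostly with a low value. They report only what shows in the picture. A call takes as long as a camera call. They do not tell look-alikes from the thing itself.
- r.outline_of(picture, label): "region" (384x512 bool, what is visible of it) and "rect" ([centre column, centre row, width, height] in pixels, round what is visible of it).
The state is a dict: "t": time; "joint_positions": joint angles; "joint_velocities": joint speeds; "effort": joint torques, N m; "position": TCP position; "tool_rot": TCP orientation; "contact_force": force on the tool from outside, world axes, zero at the start; "torque": the same for the moment, N m; "grip_width": finger opening in m; "grip_force": force on a finger pad.
Only numpy, scipy, OpenCV 4.12 (cv2) and the standard library are available. Lean on these libraries where they do the work, as an engineer would, in place of code of your own. Each camera call takes 0.05 s, during which the arm holds its last target. There are 200 camera calls.

TASK

Put the grey moisture meter away upright in its spring cradle and press it gently, never harder than about 20 N, until it is locked down. The catch locks and lets go by turns and nobody knows how it was left, so after a press let go of the meter and see whether it stays down. Once it does, touch the meter once more, lightly, to feel that it is held, then leave it locked with nothing around it knocked about.

Things in the scene. Friction and masses are not known exactly. Their poses are not given: they have to be found in the camera images.
- grey_meter: the grey moisture meter: an upright rectangular dark grey bar, 30 mm thick (its x) by 50 mm wide (its y) by 142 mm tall (its z, up), 0.16 to 0.24 kg, standing loose on the worktop to the left of the cradle. Origin: the centre of its underside. It fits the cradle either way round (half a turn makes no difference). Grasp it across its 30 mm thickness near the top.
- cradle: the spring cradle, screwed to the worktop: grey box housing 56 (x) by 74 (y) by 110 mm tall, open on top, on a dark steel foot plate 80 x 104 x 6 mm. Origin: centre of its underside, z up, x along the mouth's short side. Inside, a carriage on a damped spring with a push-push catch. Each cradle differs: all inside heights told here are shifted together by up to 4 mm, up or down, unseen
- cradle_mouth (a point): centre of the cradle's mouth at its rim, 110 mm above the worktop, straight above its origin. The mouth is 33 (x) by 53 mm (y): 1.5 mm of play on each side of the meter. A 45 degree lead-in starts 40 x 60 mm wide; straight guide walls run from 105 to 76 mm above the worktop
- carriage_up (a point): fixed mark on the cradle's axis, 50 mm above the worktop: where the meter's underside rests (give or take the 4 mm) with the carriage UP. Pressing down takes 4 to 10 N; the catch changes over 20 mm below UP, the stop is at 21 mm: there the force rises from 10 N by 6 N per mm. Press slowly to that rise (12 to 16 N in all), then let go. From UP this locks the carriage
- carriage_locked (a point): fixed mark on the axis, 36 mm above the worktop: where the meter's underside rests (give or take 4 mm) with the carriage LOCKED, 14 mm below UP and 7.5 mm above the stop; it bears a touch of up to 5 N; do not pull it. A press from LOCKED to the stop frees the carriage, which then springs all the way UP
- lips_closed (a point): fixed mark on the axis, 58 mm above the worktop. Two lips on the carriage close lightly on the meter as it goes down. If the EMPTY carriage was left LOCKED, the closed lips stop the meter's underside here (give or take 4 mm): press it there to the stop, 7.5 mm lower, with the same forces and let go; the carriage rises, the lips open, the meter drops onto the carriage, now UP
- yellow_case: bystander: a yellow bit case standing upright, 29 x 40 x 135 mm, origin at the centre of its underside; easily knocked over, leave it alone
- wax_tin: bystander: a round wood-coloured tin with a grey lid, 79 mm across, 47 mm tall, origin at the centre of its underside; leave it alone
- sanding_block: bystander: a flat brown rubber sanding block, 52 x 68 x 24 mm, lying near the front edge, origin at the centre of its underside; leave it alone
Mind the look-alikes: they are no part of the job. Several things look just like the grey_meter: the one meant starts farthest from the robot's base.

How it is judged:
By the outcome, as a careful person would: the job done as asked, in the order asked, and still so for the second after the job is handed in, with the robot touching nothing.
It also fails if it takes over 54 s, if anything falls off the work surface, if the arm or the gripper's body presses on something with over 40 N, if the wrist force passes 120 N, or if a joint passes its speed limit or range.

## Working session

There is one attempt and no reset: what is moved stays moved. The work goes in short steps, Python scripts to look and compute and a shell command to move; the robot and the scene stay as the last step left them, time stands still between calls to the robot, and variables do not carry over. Pictures are saved under pics/ and viewed, at most 10 in all, crops included, and the job is handed in when it is done.

```bash
mkdir -p pics
cat > h.py <<'E'
import numpy as np,cv2
from station import r
from scipy.spatial.transform import Rotation as R
def ray(p,uv):
    n=cv2.undistortPoints(np.array([[uv]],float),np.array(p['camera_matrix']),np.array(p['distortion']))[0,0]
    E=np.array(p['extrinsics']);return E[:3,3],E[:3,:3]@np.array([n[0],n[1],1])
def at(p,uv,z):
    o,d=ray(p,uv);return o+d*(z-o[2])/d[2]
def proj(p,X):
    E=np.linalg.inv(np.array(p['extrinsics']));
    q,_=cv2.projectPoints(np.array(X,float).reshape(-1,1,3),cv2.Rodrigues(E[:3,:3])[0],E[:3,3],np.array(p['camera_matrix']),np.array(p['distortion']));return q[:,0]
def save(p,n,crop=None,s=1):
    im=p['img'][:,:,::-1]
    if crop: im=im[crop[1]:crop[3],crop[0]:crop[2]]
    cv2.imwrite('pics/'+n,cv2.resize(im,None,fx=s,fy=s,interpolation=cv2.INTER_CUBIC))
E
python3 - <<'E'
from h import *
for n in('scene','top'):
    p=r.get_image(n);save(p,n+'0.png',None,1.5)
    print(n,np.array(p['extrinsics']).round(3).tolist())
    for l in('grey_meter','cradle','yellow_case','wax_tin','sanding_block'):
        for o in r.outline_of(p,l): print(l,round(o['conf'],2),np.round(o['rect']).tolist(),at(p,o['rect'][:2],.14 if 'meter' in l or 'case' in l else .11 if l=='cradle' else .04).round(3))
print(r.get_state())
E
```

```text
scene [[-0.51, -0.362, 0.78, -0.172], [-0.86, 0.214, -0.463, 0.616], [0.001, -0.907, -0.421, 0.468], [0.0, 0.0, 0.0, 1.0]]
grey_meter 0.95 [248.0, 243.0, 27.0, 82.0] [0.288 0.368 0.14 ]
grey_meter 0.7 [229.0, 217.0, 24.0, 75.0] [0.376 0.356 0.14 ]
cradle 0.92 [333.0, 199.0, 44.0, 65.0] [0.388 0.116 0.11 ]
yellow_case 0.92 [214.0, 185.0, 19.0, 56.0] [0.511 0.322 0.14 ]
wax_tin 0.71 [169.0, 214.0, 32.0, 33.0] [0.625 0.388 0.04 ]
sanding_block 0.56 [300.0, 251.0, 42.0, 27.0] [0.351 0.22  0.04 ]
top [[-0.021, -0.995, 0.102, 0.463], [-1.0, 0.023, 0.019, 0.169], [-0.022, -0.101, -0.995, 0.931], [0.0, 0.0, 0.0, 1.0]]
grey_meter 0.97 [211.0, 229.0, 35.0, 23.0] [0.483 0.289 0.14 ]
grey_meter 0.88 [204.0, 277.0, 30.0, 23.0] [0.392 0.303 0.14 ]
cradle 0.76 [341.0, 226.0, 52.0, 43.0] [0.485 0.032 0.11 ]
yellow_case 0.79 [228.0, 143.0, 26.0, 31.0] [0.653 0.253 0.14 ]
wax_tin 0.8 [178.0, 152.0, 36.0, 39.0] [0.66  0.377 0.04 ]
wax_tin 0.67 [210.0, 231.0, 33.0, 19.0] [0.481 0.306 0.04 ]
sanding_block 0.9 [261.0, 275.0, 24.0, 28.0] [0.385 0.196 0.04 ]
{'t': 0.6, 'joint_positions': array([-1.21162580e+00,  2.99924474e-01,  1.52101135e+00, -1.70502227e-05,
        1.32070585e+00, -6.65500449e-02]), 'joint_velocities': array([-0.00094747, -0.0021834 , -0.0007695 , -0.0023552 , -0.00020251,
       -0.00073227]), 'effort': array([-2.30626451e-03, -5.31489336e+01, -3.52828968e+01,  7.08232541e-02,
        2.13587569e-02, -2.17482471e-05]), 'position': array([ 0.22715003, -0.50088402,  0.21342735]), 'tool_rot': array([-3.07064253e+00, -6.63678578e-01,  3.68971204e-05]), 'contact_force': array([-0.07281312, -0.29242617,  0.50964909]), 'torque': array([ 0.02136539,  0.01185204, -0.02184097]), 'grip_force': 0.0, 'grip_width': 0.09423463336744319}
```

Run:
```python
from h import *
p=r.get_image('top');save(p,'top1.png',(150,110,410,310),3)
p=r.get_image('scene');save(p,'scene1.png',(140,130,400,310),3)
```

```text
(no output)
```

View pics/top1.png

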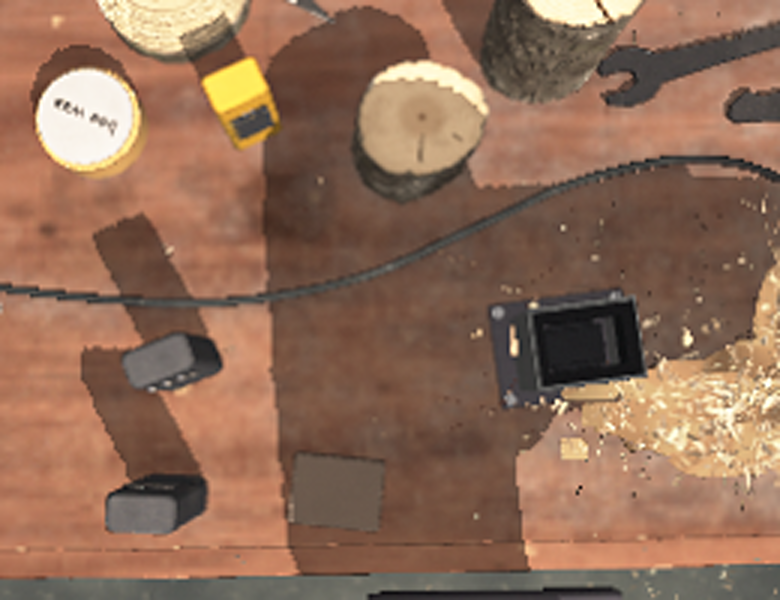

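View pics/scene1.png

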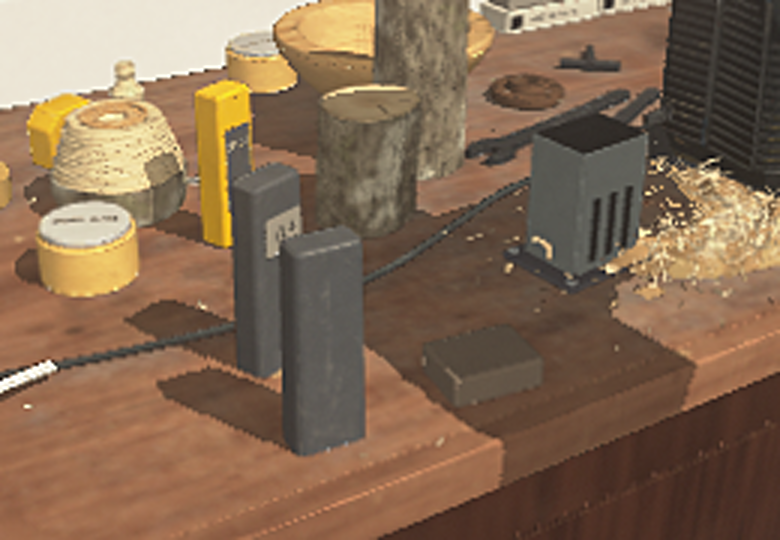

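The top crop shows two dark meters: the far one with its top at about (160,365) and the near one at (155,508). The cradle mouth is at (588,343). The far meter is the target, so I'll fit box models to both silhouettes.

```bash
cat > fit.py <<'E'
from h import *
from scipy.optimize import minimize
def box(a,b,z0,z1,x,y,w):
    P=np.array([[sx*a/2,sy*b/2,z] for z in(z0,z1) for sx in(-1,1) for sy in(-1,1)])
    c,s=np.cos(w),np.sin(w);P[:,:2]=P[:,:2]@np.array([[c,s],[-s,c]])+[x,y];return P
S=8
def mask(p,boxes):
    m=np.zeros((384*2,512*2),np.uint8)
    for B in boxes:
        q=cv2.convexHull(proj(p,B).astype(np.float32))
        cv2.fillConvexPoly(m,np.round((q*2+.5)*16).astype(int),1,cv2.LINE_AA,4)
    return cv2.resize(m.astype(np.float32),(512,384),interpolation=cv2.INTER_AREA)
def fit(obs,shape,x0):
    def cost(v):
        c=0
        for p,reg in obs:
            m=mask(p,[box(*s,*v) for s in shape]);c+=np.minimum(m,reg).sum()/np.maximum(m,reg).sum()
        return -c/len(obs)
    best=None
    for w in np.deg2rad([-20,0,20]):
        s=np.array([[x0[0],x0[1],w]]*4);s[1,0]+=.02;s[2,1]+=.02;s[3,2]+=.2
        o=minimize(cost,s[0],method='Nelder-Mead',options=dict(initial_simplex=s,xatol=1e-4,fatol=1e-5))
        if best is None or o.fun<best.fun: best=o
    return best.x,-best.fun
M=[(.03,.05,0,.142)];C=[(.08,.104,0,.006),(.056,.074,.006,.11)]
E
python3 - <<'E'
from fit import *
P={n:r.get_image(n) for n in('scene','top')}
D={(n,l):[o for o in r.outline_of(P[n],l)] for n in P for l in('grey_meter','cradle','yellow_case')}
def pick(n,l,uv): return min(D[n,l],key=lambda o:np.hypot(*(np.array(o['rect'][:2])-uv)))['region'].astype(float)
T={'far':(M,'grey_meter',(229,217),(211,229),(.47,.29)),'cradle':(C,'cradle',(333,199),(341,226),(.475,.035)),
'near':(M,'grey_meter',(248,243),(204,277),(.38,.3)),'case':([(.029,.04,0,.135)],'yellow_case',(214,185),(228,143),(.64,.25))}
im={n:P[n]['img'][:,:,::-1].copy() for n in P}
for k,(sh,l,a,b,x0) in T.items():
    o=[(P['scene'],pick('scene',l,a)),(P['top'],pick('top',l,b))]
    for name,oo in(('both',o),('top',o[1:]),('scene',o[:1])):
        v,c=fit(oo,sh,x0);print(k,name,v[:2].round(4),np.rad2deg(v[2]).round(1),round(c,3))
        if name=='both': V=v
    for n in P:
        B=proj(P[n],box(*sh[-1],*V))
        for f in(B[[0,1,3,2]],B[[4,5,7,6]]): cv2.polylines(im[n],[np.round(f*16).astype(int)],True,(0,255,0),1,cv2.LINE_AA,4)
cv2.imwrite('pics/fit.png',np.vstack([cv2.resize(im['top'][180:300,185:385],None,fx=4,fy=4)[:300*2],]))
cv2.imwrite('pics/fit2.png',cv2.resize(im['scene'][140:290,190:370],None,fx=4,fy=4))
E
```

```text
far both [0.4811 0.3035] 13.9 0.751
far top [0.4813 0.3022] 12.6 0.846
far scene [0.4845 0.3089] 54.0 0.783
cradle both [0.4901 0.022 ] 7.7 0.909
cradle top [0.4896 0.0222] 6.7 0.932
cradle scene [0.4898 0.0213] 16.0 0.906
near both [0.3855 0.317 ] 8.0 0.86
near top [0.3854 0.3162] 8.1 0.88
near scene [0.3831 0.3184] -26.2 0.925
case both [0.6636 0.2533] 18.9 0.767
case top [0.6626 0.2538] 23.9 0.821
case scene [0.6634 0.2566] -18.8 0.802
```

View pics/fit.png

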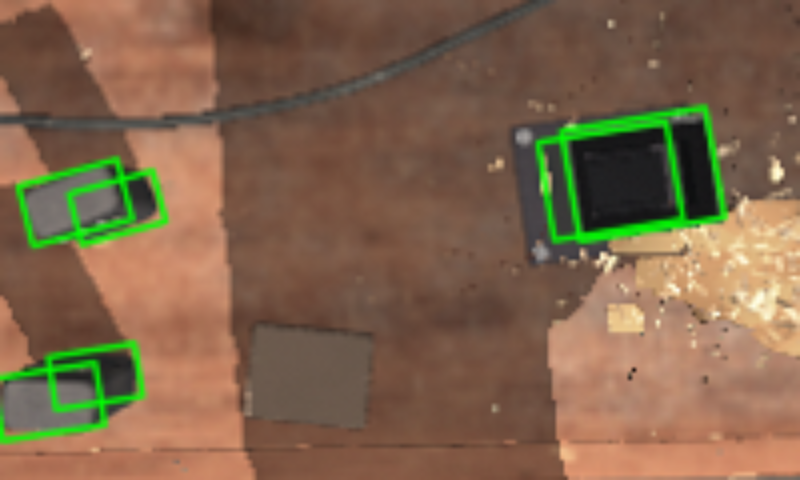

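View pics/fit2.png

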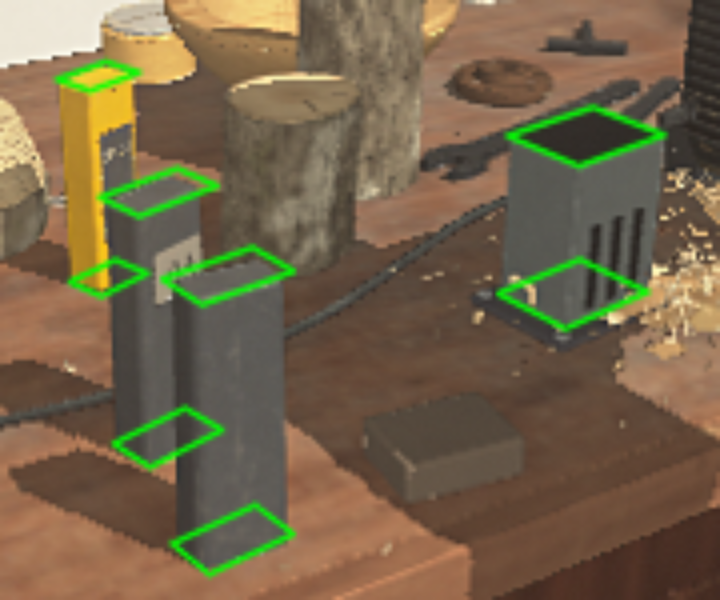

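```bash
cat > go.py <<'E'
# usage: go.py x y z yaw_deg(tool y axis direction, mod 180): prints tool-frame deltas
import sys
from h import *
def st():
    s=r.get_state();Rm=R.from_rotvec(s['tool_rot']).as_matrix();return s,Rm
if __name__=='__main__':
    s,Rm=st()
    print('t',round(s['t'],2),'pos',s['position'].round(4),'zax',Rm[:,2].round(4),'yaw_y',np.rad2deg(np.arctan2(Rm[1,1],Rm[0,1])).round(2),'F',s['contact_force'].round(1),'T',s['torque'].round(2),'grip',round(s['grip_width'],4),round(s['grip_force'],1),'J',s['joint_positions'].round(2))
    if len(sys.argv)>1:
        x,y,z,w=map(float,sys.argv[1:5])
        for k in(0,180):
            w0=np.deg2rad(w+k);Y=np.array([np.cos(w0),np.sin(w0),0]);Z=np.array([0,0,-1.]);T=np.c_[np.cross(Y,Z),Y,Z]
            print('turn',R.from_matrix(Rm.T@T).as_rotvec().round(4),'shift now-frame',(Rm.T@(np.array([x,y,z])-s['position'])).round(4),'shift target-frame',(T.T@(np.array([x,y,z])-s['position'])).round(4))
E
python3 go.py 0.481 0.303 0.25 13
```

```text
t 1.1 pos [ 0.2272 -0.5009  0.2135] zax [ 0. -0. -1.] yaw_y -65.6 F [ 0.9  0.6 -0.2] T [ 0.05 -0.01  0.01] grip 0.0936 0.0 J [-1.21  0.3   1.52  0.    1.32 -0.07]
turn [ 1.0000e-04  0.0000e+00 -1.3719e+00] shift now-frame [ 0.5632 -0.6273 -0.0366] shift target-frame [ 0.7262  0.4282 -0.0365]
turn [ 0.0000e+00 -1.0000e-04  1.7697e+00] shift now-frame [ 0.5632 -0.6273 -0.0366] shift target-frame [-0.7262 -0.4282 -0.0365]
```

View pics/top0.png

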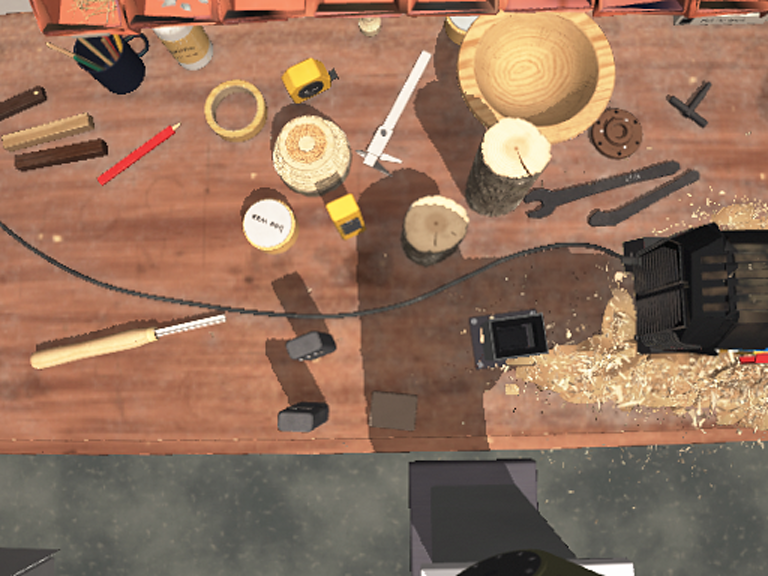

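View pics/scene0.png

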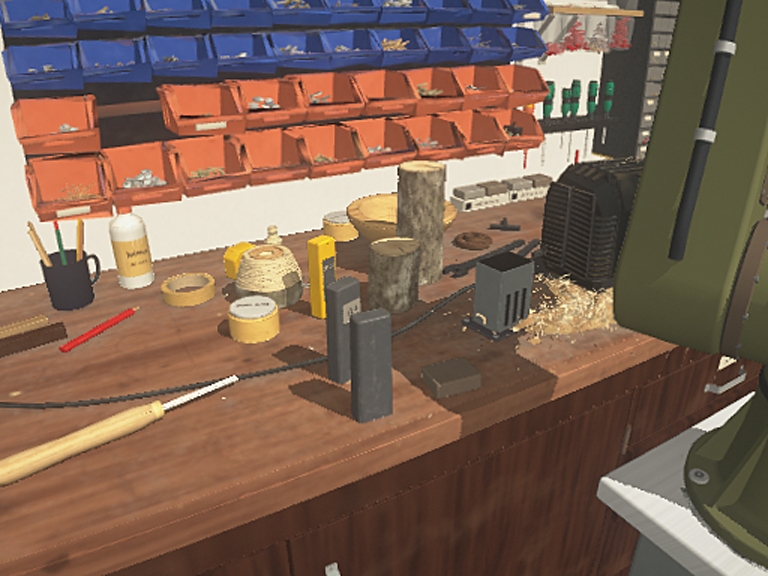

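The views show the black machine to the right of the cradle at about x=0.5, y=-0.25, and a tall log behind it. The way across at x≤0.48 and z≈0.28 is free.

```bash
python3 -m inch '[{"dx":0.02,"dy":-0.022,"dz":-0.03},{"dx":0.0256,"dy":-0.0285,"dz":-0.02},{"dx":0.0256,"dy":-0.0285,"dz":-0.01},{"dx":0.0256,"dy":-0.0285},{"dx":0.0256,"dy":-0.0285},{"dx":0.0256,"dy":-0.0285},{"dx":0.0256,"dy":-0.0285},{"dx":0.0256,"dy":-0.0285}]'
python3 -m inch '[{"dx":0.0256,"dy":-0.0285},{"dx":0.0256,"dy":-0.0285},{"dx":0.0256,"dy":-0.0285},{"dx":0.0256,"dy":-0.0285},{"dx":0.0256,"dy":-0.0285},{"dx":0.0256,"dy":-0.0285},{"dx":0.0256,"dy":-0.0285},{"dx":0.0256,"dy":-0.0285}]'
python3 go.py 0.481 0.303 0.25 13
```

```text
t 1.1 pos [ 0.2272 -0.5009  0.2135] zax [ 0. -0. -1.] yaw_y -65.6 F [ 0.9  0.6 -0.2] T [ 0.05 -0.01  0.01] grip 0.0936 0.0 J [-1.21  0.3   1.52  0.    1.32 -0.07]
turn [ 1.0000e-04  0.0000e+00 -1.3719e+00] shift now-frame [ 0.5632 -0.6273 -0.0366] shift target-frame [ 0.7262  0.4282 -0.0365]
turn [ 0.0000e+00 -1.0000e-04  1.7697e+00] shift now-frame [ 0.5632 -0.6273 -0.0366] shift target-frame [-0.7262 -0.4282 -0.0365]validation failed for argument at $[0]...
validation failed for argument at $[0]...
```

```bash
python3 -m inch '[{"dx":0.02,"dy":-0.022,"dz":-0.03,"fingers":0.07}]';python3 -m inch '[{"ax":0,"ay":0,"az":0,"dx":0.02,"dy":-0.022,"dz":-0.03,"fingers":0.07}]' ; python3 go.py
```

```text
t: 1.18
position: [0.2345, -0.4734, 0.2377]
tool_rot: [-3.063, -0.658, 0.003]
contact_force: [0.8, -0.1, -0.3]
grip_width: 0.0903
grip_force: 0.0
t 1.18 pos [ 0.2345 -0.4734  0.2377] zax [-0.0039  0.0082 -1.    ] yaw_y -65.74 F [ 0.8 -0.1 -0.3] T [ 0.03 -0.02 -0.06] grip 0.0903 0.0 J [-1.18  0.24  1.54 -0.    1.37 -0.03]validation failed for argument at $[0]...
```

```bash
python3 -m inch '[{"ax":0,"ay":0,"az":0,"dx":0.0256,"dy":-0.0285,"dz":-0.02,"fingers":0.07},{"ax":0,"ay":0,"az":0,"dx":0.0256,"dy":-0.0285,"dz":-0.01,"fingers":0.07},{"ax":0,"ay":0,"az":0,"dx":0.0256,"dy":-0.0285,"dz":0,"fingers":0.07},{"ax":0,"ay":0,"az":0,"dx":0.0256,"dy":-0.0285,"dz":0,"fingers":0.07},{"ax":0,"ay":0,"az":0,"dx":0.0256,"dy":-0.0285,"dz":0,"fingers":0.07},{"ax":0,"ay":0,"az":0,"dx":0.0256,"dy":-0.0285,"dz":0,"fingers":0.07},{"ax":0,"ay":0,"az":0,"dx":0.0256,"dy":-0.0285,"dz":0,"fingers":0.07},{"ax":0,"ay":0,"az":0,"dx":0.0256,"dy":-0.0285,"dz":0,"fingers":0.07}]'
python3 go.py 0.481 0.303 0.25 13
```

```text
t: 1.85
position: [0.3281, -0.1803, 0.2725]
tool_rot: [3.07, 0.663, 0.001]
contact_force: [0.2, 0.2, 0.4]
grip_width: 0.0699
grip_force: 0.0
t 1.85 pos [ 0.3281 -0.1803  0.2725] zax [ 6.e-04 -4.e-04 -1.e+00] yaw_y -65.63 F [0.2 0.2 0.4] T [-0.01 -0.02 -0.02] grip 0.0699 0.0 J [-0.6  -0.15  1.87  0.    1.42  0.55]
turn [ 8.0000e-04  1.0000e-04 -1.3724e+00] shift now-frame [ 0.3387 -0.3772  0.0225] shift target-frame [0.4365 0.2577 0.0225]
turn [ 1.0000e-04 -8.0000e-04  1.7692e+00] shift now-frame [ 0.3387 -0.3772  0.0225] shift target-frame [-0.4365 -0.2577  0.0225]
```

```bash
python3 -m inch '[{"ax":0,"ay":0,"az":0,"dx":0.026,"dy":-0.029,"dz":0,"fingers":0.07},{"ax":0,"ay":0,"az":0,"dx":0.026,"dy":-0.029,"dz":0,"fingers":0.07},{"ax":0,"ay":0,"az":0,"dx":0.026,"dy":-0.029,"dz":0,"fingers":0.07},{"ax":0,"ay":0,"az":0,"dx":0.026,"dy":-0.029,"dz":0,"fingers":0.07},{"ax":0,"ay":0,"az":0,"dx":0.026,"dy":-0.029,"dz":0,"fingers":0.07},{"ax":0,"ay":0,"az":0,"dx":0.026,"dy":-0.029,"dz":0,"fingers":0.07},{"ax":0,"ay":0,"az":0,"dx":0.026,"dy":-0.029,"dz":0,"fingers":0.07},{"ax":0,"ay":0,"az":0,"dx":0.026,"dy":-0.029,"dz":0,"fingers":0.07}]'
python3 -m inch '[{"ax":0,"ay":0,"az":0,"dx":0.026,"dy":-0.029,"dz":0,"fingers":0.07},{"ax":0,"ay":0,"az":0,"dx":0.026,"dy":-0.029,"dz":0,"fingers":0.07},{"ax":0,"ay":0,"az":0,"dx":0.026,"dy":-0.029,"dz":0,"fingers":0.07},{"ax":0,"ay":0,"az":0,"dx":0.026,"dy":-0.029,"dz":0,"fingers":0.07},{"ax":0,"ay":0,"az":-0.124,"dx":0,"dy":0,"dz":0,"fingers":0.07},{"ax":0,"ay":0,"az":-0.124,"dx":0,"dy":0,"dz":0,"fingers":0.07},{"ax":0,"ay":0,"az":-0.124,"dx":0,"dy":0,"dz":0,"fingers":0.07},{"ax":0,"ay":0,"az":-0.124,"dx":0,"dy":0,"dz":0,"fingers":0.07}]'
python3 -m inch '[{"ax":0,"ay":0,"az":-0.124,"dx":0,"dy":0,"dz":0,"fingers":0.07},{"ax":0,"ay":0,"az":-0.124,"dx":0,"dy":0,"dz":0,"fingers":0.07},{"ax":0,"ay":0,"az":-0.124,"dx":0,"dy":0,"dz":0,"fingers":0.07},{"ax":0,"ay":0,"az":-0.124,"dx":0,"dy":0,"dz":0,"fingers":0.07},{"ax":0,"ay":0,"az":-0.124,"dx":0,"dy":0,"dz":0,"fingers":0.07},{"ax":0,"ay":0,"az":-0.124,"dx":0,"dy":0,"dz":0,"fingers":0.07},{"ax":0,"ay":0,"az":-0.124,"dx":0,"dy":0,"dz":0,"fingers":0.07}]'
python3 go.py 0.481 0.3025 0.25 13.5
```

```text
t: 2.52
position: [0.4218, 0.1173, 0.2726]
tool_rot: [3.07, 0.664, 0.001]
contact_force: [0.7, -1.0, 0.0]
grip_width: 0.0703
grip_force: 0.0
t: 3.18
position: [0.4684, 0.264, 0.2721]
tool_rot: [-2.809, -1.407, 0.001]
contact_force: [-0.2, -0.2, -0.1]
grip_width: 0.0697
grip_force: 0.0
t: 3.77
position: [0.4685, 0.2637, 0.2723]
tool_rot: [1.958, 2.457, 0.0]
contact_force: [1.1, 0.3, -0.2]
grip_width: 0.0701
grip_force: 0.0
t 3.77 pos [0.4685 0.2637 0.2723] zax [ 1.e-04 -0.e+00 -1.e+00] yaw_y 12.9 F [ 1.1  0.3 -0.2] T [ 0.03 -0.1  -0.01] grip 0.0701 0.0 J [ 0.44  0.23  1.47 -0.    1.44  0.22]
turn [ 0.0001  0.     -0.0105] shift now-frame [0.035  0.0208 0.0223] shift target-frame [0.0348 0.0212 0.0223]
turn [ 1.0000e-04 -1.0000e-04  3.1311e+00] shift now-frame [0.035  0.0208 0.0223] shift target-frame [-0.0348 -0.0212  0.0223]
```

```bash
python3 -m inch '[{"ax":0,"ay":0,"az":-0.01,"dx":0.035,"dy":0.021,"dz":0,"fingers":0.07},{"ax":0,"ay":0,"az":0,"dx":0,"dy":0,"dz":0.03,"fingers":0.07},{"ax":0,"ay":0,"az":0,"dx":0,"dy":0,"dz":0.035,"fingers":0.07},{"ax":0,"ay":0,"az":0,"dx":0,"dy":0,"dz":0.035,"fingers":0.07},{"ax":0,"ay":0,"az":0,"dx":0,"dy":0,"dz":0.03,"fingers":0.07},{"ax":0,"ay":0,"az":0,"dx":0,"dy":0,"dz":0.02,"fingers":0.07},{"ax":0,"ay":0,"az":0,"dx":0,"dy":0,"dz":0.01,"fingers":0.06},{"ax":0,"ay":0,"az":0,"dx":0,"dy":0,"dz":0,"fingers":0.05}]' 10
python3 -m inch '[{"ax":0,"ay":0,"az":0,"dx":0,"dy":0,"dz":0,"fingers":0.04},{"ax":0,"ay":0,"az":0,"dx":0,"dy":0,"dz":0,"fingers":0.034},{"ax":0,"ay":0,"az":0,"dx":0,"dy":0,"dz":0,"fingers":0.02},{"ax":0,"ay":0,"az":0,"dx":0,"dy":0,"dz":0,"fingers":0.02},{"ax":0,"ay":0,"az":0,"dx":0,"dy":0,"dz":0,"fingers":0.02}]' 10
python3 go.py
```

```text
t: 4.43
position: [0.4807, 0.3021, 0.1105]
tool_rot: [-1.952, -2.46, 0.005]
contact_force: [-0.4, -0.7, 0.2]
grip_width: 0.06
grip_force: 0.0
t: 4.85
position: [0.482, 0.3027, 0.1134]
tool_rot: [1.952, 2.46, 0.003]
contact_force: [2.2, -0.1, 3.2]
grip_width: 0.0316
grip_force: 9.4
t 4.85 pos [0.482  0.3027 0.1134] zax [ 0.0022  0.001  -1.    ] yaw_y 13.12 F [ 2.2 -0.1  3.2] T [-0.07 -0.55 -0.03] grip 0.0316 9.4 J [ 0.5   0.44  1.57 -0.    1.13  0.27]
```

```bash
python3 -m inch '[{"ax":0,"ay":0,"az":0,"dx":0,"dy":0,"dz":0,"fingers":0.01},{"ax":0,"ay":0,"az":0,"dx":0,"dy":0,"dz":0,"fingers":0.01},{"ax":0,"ay":0,"az":0,"dx":0,"dy":0,"dz":-0.01,"fingers":0.01},{"ax":0,"ay":0,"az":0,"dx":0,"dy":0,"dz":-0.03,"fingers":0.01},{"ax":0,"ay":0,"az":0,"dx":0,"dy":0,"dz":-0.04,"fingers":0.01},{"ax":0,"ay":0,"az":0,"dx":0,"dy":0,"dz":-0.04,"fingers":0.01},{"ax":0,"ay":0,"az":0,"dx":0,"dy":0,"dz":-0.03,"fingers":0.01},{"ax":0,"ay":0,"az":0,"dx":0,"dy":0,"dz":0,"fingers":0.01}]' 45
python3 go.py 0.490 0.022 0.265 6.9
python3 - <<'E'
from h import *
p=r.get_image('scene');save(p,'lift.png',(140,60,400,300),2.5)
E
```

```text
t: 5.52
position: [0.4825, 0.3031, 0.2696]
tool_rot: [1.951, 2.458, 0.014]
contact_force: [0.1, 0.3, -1.5]
grip_width: 0.0305
grip_force: 43.1
t 5.52 pos [0.4825 0.3031 0.2696] zax [ 0.0083  0.0046 -1.    ] yaw_y 13.12 F [ 0.1  0.3 -1.5] T [ 0.05 -0.12 -0.05] grip 0.0305 43.1 J [0.5  0.3  1.39 0.   1.44 0.27]
turn [ 0.0089 -0.0031  0.1086] shift now-frame [-0.2755 -0.0566  0.0033] shift target-frame [-0.28   -0.0264  0.0046]
turn [ 0.0047  0.0136 -3.033 ] shift now-frame [-0.2755 -0.0566  0.0033] shift target-frame [0.28   0.0264 0.0046]
```

View pics/lift.png

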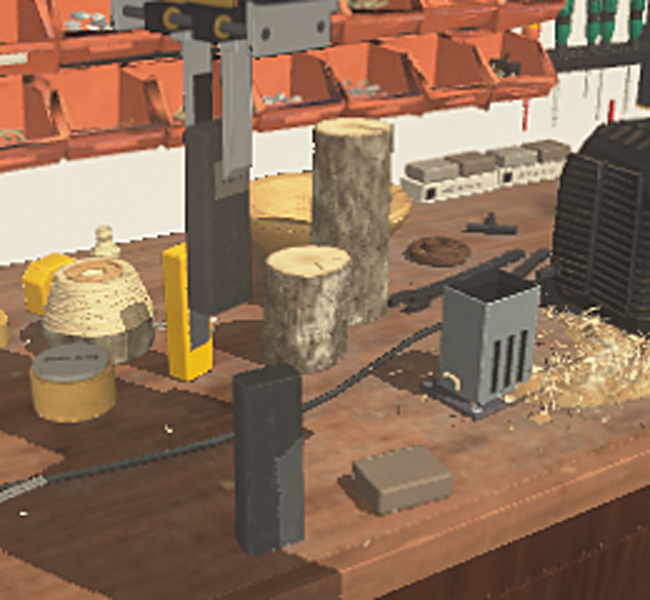

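The picture shows the target meter held upright, with its underside at about (220,305), the near look-alike still standing at (268,460), and the cradle mouth at (490,285). Next I'll carry it over the cradle.

```bash
python3 -m inch '[{"ax":0,"ay":0,"az":0.1086,"dx":0,"dy":0,"dz":0,"fingers":0.01},{"ax":0,"ay":0,"az":0,"dx":-0.03,"dy":-0.003,"dz":0,"fingers":0.01},{"ax":0,"ay":0,"az":0,"dx":-0.04,"dy":-0.004,"dz":0,"fingers":0.01},{"ax":0,"ay":0,"az":0,"dx":-0.04,"dy":-0.004,"dz":0,"fingers":0.01},{"ax":0,"ay":0,"az":0,"dx":-0.04,"dy":-0.004,"dz":0,"fingers":0.01},{"ax":0,"ay":0,"az":0,"dx":-0.04,"dy":-0.004,"dz":0,"fingers":0.01},{"ax":0,"ay":0,"az":0,"dx":-0.04,"dy":-0.004,"dz":0,"fingers":0.01},{"ax":0,"ay":0,"az":0,"dx":-0.03,"dy":-0.003,"dz":0,"fingers":0.01}]'
python3 -m inch '[{"ax":0,"ay":0,"az":0,"dx":-0.02,"dy":-0.001,"dz":0.01,"fingers":0.01},{"ax":0,"ay":0,"az":0,"dx":0,"dy":0,"dz":0.01,"fingers":0.01},{"ax":0,"ay":0,"az":0,"dx":0,"dy":0,"dz":0,"fingers":0.01},{"ax":0,"ay":0,"az":0,"dx":0,"dy":0,"dz":0,"fingers":0.01}]'
python3 go.py 0.490 0.022 0.24 6.9
python3 - <<'E'
from fit import *
for n in('scene','top'):
    p=r.get_image(n)
    np.savez('pics/over_%s.npz'%n,**{k:np.array(v) for k,v in p.items()})
    for l in('grey_meter','cradle'):
        for i,o in enumerate(r.outline_of(p,l)):
            print(n,l,round(o['conf'],2),np.round(o['rect'],1)); np.save('pics/%s_%s_%d.npy'%(n,l,i),o['region'])
    if n=='scene': save(p,'over.png',(280,70,400,240),3.5)
E
```

```text
t: 6.23
position: [0.4857, 0.0386, 0.261]
tool_rot: [-2.084, -2.349, 0.003]
contact_force: [0.5, 0.7, -2.0]
grip_width: 0.0296
grip_force: 44.8
t: 6.57
position: [0.4876, 0.0217, 0.2413]
tool_rot: [-2.082, -2.349, 0.002]
contact_force: [-0.7, -0.1, -2.2]
grip_width: 0.0298
grip_force: 44.8
t 6.57 pos [0.4876 0.0217 0.2413] zax [-2.7e-03  3.0e-04 -1.0e+00] yaw_y 6.9 F [-0.7 -0.1 -2.2] T [ 0.03 -0.06  0.06] grip 0.0298 44.8 J [-0.03  0.14  1.65  0.    1.35 -0.15]
turn [-0.0026 -0.0006 -0.0001] shift now-frame [0.0001 0.0024 0.0013] shift target-frame [0.0001 0.0024 0.0013]
turn [-9.0000e-04  4.1000e-03  3.1415e+00] shift now-frame [0.0001 0.0024 0.0013] shift target-frame [-0.0001 -0.0024  0.0013]
scene grey_meter 0.8 [341.9 135.7  20.1  65.3]
scene grey_meter 0.66 [248.4 242.7  27.5  77.9]
scene cradle 0.62 [333.9 199.2  46.4  60.5]
top grey_meter 0.84 [346.1 224.4  18.3  17.8]
top grey_meter 0.82 [203.8 278.6  34.8  20.9]
top cradle 0.84 [331.6 226.   39.4  39.2]
```

View pics/over.png

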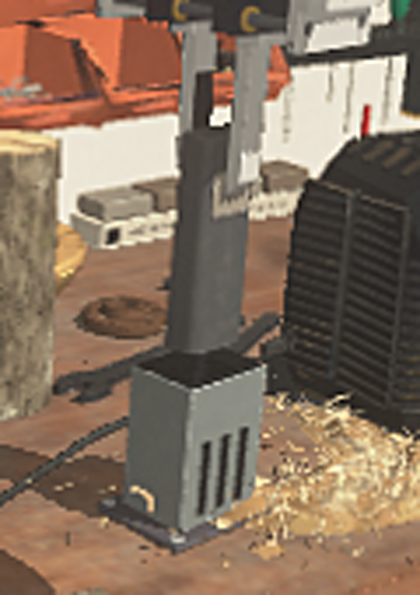

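The meter is held above the mouth: its left edge is at (168,345) and the rim corners are at (130,372), (192,390) and (267,362). I'll check the offset numerically against the model.

Run:
```python
from fit import *
p=dict(np.load('pics/over_scene.npz'))
s=r.get_state();x,y,z=s['position'];zb=z-.113;w=np.deg2rad(6.9)
def edges(m,r0):
    c=np.where(m[r0]>.5)[0];return (c.min(),c.max()) if len(c) else None
g=np.load('pics/scene_grey_meter_0.npy');m=mask(p,[box(.03,.05,zb,zb+.142,x,y,w)])
print('meter',[(k,edges(g,k),edges(m,k)) for k in range(125,166,8)], 'rows',np.where(g.any(1))[0][[0,-1]],np.where(m.any(1))[0][[0,-1]])
c=np.load('pics/scene_cradle_0.npy');mc=mask(p,[box(*q,.490,.022,w) for q in C])
print('cradle',[(k,edges(c,k),edges(mc,k)) for k in range(180,216,6)],'rows',np.where(c.any(1))[0][[0,-1]],np.where(mc.any(1))[0][[0,-1]])
# sub-pixel edges by gradient in image
im=cv2.GaussianBlur(cv2.cvtColor(p['img'],cv2.COLOR_RGB2GRAY).astype(float),(1,5),0)
for k in (185,195,205): print(k,im[k,310:365:1].round(0).astype(int).tolist())
for k in (140,150,158): print(k,im[k,322:358].round(0).astype(int).tolist())
for k in(.01,-.01): print(proj(p,[[x,y,zb],[x,y+.01,zb],[x+.01,y,zb]]));break
# top: cradle rim fit using initial-type outline
```

```text
meter [(125, (np.int64(330), np.int64(349)), (np.int64(328), np.int64(353))), (133, (np.int64(330), np.int64(350)), (np.int64(328), np.int64(352))), (141, (np.int64(329), np.int64(349)), (np.int64(327), np.int64(351))), (149, (np.int64(329), np.int64(349)), (np.int64(327), np.int64(350))), (157, (np.int64(328), np.int64(348)), (np.int64(326), np.int64(350))), (165, (np.int64(328), np.int64(347)), (np.int64(326), np.int64(349)))] rows [105 169] [103 170]
cradle [(180, (np.int64(318), np.int64(355)), (np.int64(317), np.int64(354))), (186, (np.int64(317), np.int64(354)), (np.int64(316), np.int64(354))), (192, (np.int64(317), np.int64(353)), (np.int64(316), np.int64(353))), (198, (np.int64(316), np.int64(353)), (np.int64(315), np.int64(353))), (204, (np.int64(316), np.int64(352)), (np.int64(315), np.int64(352))), (210, (np.int64(316), np.int64(351)), (np.int64(313), np.int64(353)))] rows [169 227] [167 228]
185 [130, 130, 129, 130, 130, 132, 124, 92, 87, 89, 89, 89, 89, 88, 88, 88, 88, 88, 88, 88, 88, 88, 88, 86, 129, 149, 140, 140, 140, 140, 141, 140, 141, 141, 141, 141, 141, 141, 141, 
[... 457 characters left out ...]
4, 38, 98, 140, 145, 94, 38, 85, 138, 146, 87, 39, 88, 138, 141, 142, 162, 148, 144, 142, 135, 83, 123, 149, 152, 140, 188, 154]
140 [134, 129, 122, 124, 125, 128, 123, 88, 63, 69, 69, 69, 68, 71, 82, 93, 98, 97, 94, 94, 94, 94, 98, 99, 97, 95, 95, 93, 105, 120, 118, 114, 110, 107, 105, 104]
150 [125, 124, 123, 123, 105, 75, 70, 64, 67, 67, 67, 67, 70, 76, 86, 92, 95, 95, 94, 95, 99, 98, 97, 97, 96, 96, 93, 97, 112, 113, 113, 113, 114, 115, 116, 117]
158 [95, 87, 86, 88, 97, 90, 64, 65, 66, 66, 66, 67, 73, 84, 91, 94, 95, 95, 94, 94, 94, 96, 95, 95, 94, 93, 93, 115, 120, 116, 116, 116, 116, 109, 107, 107]
[[337.2996441  165.78552642]
 [333.97196989 166.57520339]
 [334.51138946 164.44054675]]
```

```bash
python3 -m inch '[{"ax":0,"ay":0,"az":0,"dx":0,"dy":0.0024,"dz":0.01,"fingers":0.01},{"ax":0,"ay":0,"az":0,"dx":0,"dy":0,"dz":0.006,"fingers":0.01},{"ax":0,"ay":0,"az":0,"dx":0,"dy":0,"dz":0,"fingers":0.01}]'
python3 go.py
python3 -m inch '[{"ax":0,"ay":0,"az":0,"dx":0,"dy":0,"dz":0.003,"fingers":0.01},{"ax":0,"ay":0,"az":0,"dx":0,"dy":0,"dz":0.002,"fingers":0.01},{"ax":0,"ay":0,"az":0,"dx":0,"dy":0,"dz":0.002,"fingers":0.01}]'
python3 go.py
```

```text
t: 7.12
position: [0.49, 0.0217, 0.2244]
tool_rot: [-2.082, -2.35, 0.003]
contact_force: [-0.4, 0.7, -4.1]
grip_width: 0.03
grip_force: 44.8
t 7.12 pos [0.49   0.0217 0.2244] zax [-2.7e-03  1.0e-04 -1.0e+00] yaw_y 6.91 F [-0.4  0.7 -4.1] T [-0.02 -0.11 -0.04] grip 0.03 44.8 J [-0.03  0.16  1.67 -0.    1.32 -0.15]
t: 7.37
position: [0.4906, 0.0215, 0.2192]
tool_rot: [2.084, 2.351, 0.0]
contact_force: [0.5, 0.4, -2.2]
grip_width: 0.0302
grip_force: 44.8
t 7.37 pos [0.4906 0.0215 0.2192] zax [ 1.e-04  0.e+00 -1.e+00] yaw_y 6.9 F [ 0.5  0.4 -2.2] T [-0.03 -0.12  0.02] grip 0.0302 44.8 J [-0.03  0.16  1.68  0.    1.3  -0.15]
```

```bash
python3 -m inch '[{"ax":0,"ay":0,"az":0,"dx":0,"dy":0,"dz":0.002,"fingers":0.01},{"ax":0,"ay":0,"az":0,"dx":0,"dy":0,"dz":0.002,"fingers":0.01}]'
python3 go.py
python3 -m inch '[{"ax":0,"ay":0,"az":0,"dx":0,"dy":0,"dz":0.002,"fingers":0.01},{"ax":0,"ay":0,"az":0,"dx":0,"dy":0,"dz":0.002,"fingers":0.01},{"ax":0,"ay":0,"az":0,"dx":0,"dy":0,"dz":0.002,"fingers":0.01}]'
python3 go.py
```

```text
t: 7.53
position: [0.4906, 0.0215, 0.2153]
tool_rot: [2.084, 2.351, 0.0]
contact_force: [-0.2, -0.9, -1.6]
grip_width: 0.0296
grip_force: 44.8
t 7.53 pos [0.4906 0.0215 0.2153] zax [ 3.e-04 -1.e-04 -1.e+00] yaw_y 6.9 F [-0.2 -0.9 -1.6] T [-0.17 -0.14  0.01] grip 0.0296 44.8 J [-0.03  0.17  1.68 -0.    1.29 -0.15]
t: 7.78
position: [0.4906, 0.0215, 0.2092]
tool_rot: [2.084, 2.351, 0.0]
contact_force: [0.9, -1.2, -1.3]
grip_width: 0.0301
grip_force: 44.8
t 7.78 pos [0.4906 0.0215 0.2092] zax [ 1.e-04 -1.e-04 -1.e+00] yaw_y 6.9 F [ 0.9 -1.2 -1.3] T [-0.25 -0.13  0.04] grip 0.0301 44.8 J [-0.03  0.17  1.69 -0.    1.28 -0.15]
```

```bash
python3 -m inch '[{"ax":0,"ay":0,"az":0,"dx":-0.0008,"dy":0,"dz":0.002,"fingers":0.01},{"ax":0,"ay":0,"az":0,"dx":0,"dy":0,"dz":0.004,"fingers":0.01},{"ax":0,"ay":0,"az":0,"dx":0,"dy":0,"dz":0.004,"fingers":0.01},{"ax":0,"ay":0,"az":0,"dx":0,"dy":0,"dz":0.004,"fingers":0.01}]'
python3 go.py
python3 -m inch '[{"ax":0,"ay":0,"az":0,"dx":0,"dy":0,"dz":0.004,"fingers":0.01},{"ax":0,"ay":0,"az":0,"dx":0,"dy":0,"dz":0.004,"fingers":0.01},{"ax":0,"ay":0,"az":0,"dx":0,"dy":0,"dz":0.004,"fingers":0.01},{"ax":0,"ay":0,"az":0,"dx":0,"dy":0,"dz":0.003,"fingers":0.01},{"ax":0,"ay":0,"az":0,"dx":0,"dy":0,"dz":0,"fingers":0.01}]'
python3 go.py
```

```text
t: 8.12
position: [0.4906, 0.0208, 0.1948]
tool_rot: [-2.084, -2.351, 0.0]
contact_force: [0.6, 0.7, -2.9]
grip_width: 0.0297
grip_force: 44.8
t 8.12 pos [0.4906 0.0208 0.1948] zax [-2.e-04  1.e-04 -1.e+00] yaw_y 6.9 F [ 0.6  0.7 -2.9] T [-0.04 -0.13  0.02] grip 0.0297 44.8 J [-0.03  0.19  1.71  0.    1.25 -0.15]
t: 8.53
position: [0.4904, 0.0208, 0.1796]
tool_rot: [-2.083, -2.35, 0.001]
contact_force: [-0.6, 0.1, -2.9]
grip_width: 0.0297
grip_force: 44.8
t 8.53 pos [0.4904 0.0208 0.1796] zax [-1.e-03  1.e-04 -1.e+00] yaw_y 6.9 F [-0.6  0.1 -2.9] T [-0.02 -0.08  0.  ] grip 0.0297 44.8 J [-0.03  0.2   1.73  0.    1.22 -0.15]
```

```bash
for i in 1 2; do :; done
python3 -m inch '[{"ax":0,"ay":0,"az":0,"dx":0,"dy":0,"dz":0.002,"fingers":0.01},{"ax":0,"ay":0,"az":0,"dx":0,"dy":0,"dz":0.002,"fingers":0.01}]'|sed -n '2p;4p'
python3 -m inch '[{"ax":0,"ay":0,"az":0,"dx":0,"dy":0,"dz":0.001,"fingers":0.01},{"ax":0,"ay":0,"az":0,"dx":0,"dy":0,"dz":0.001,"fingers":0.01}]'|sed -n '2p;4p'
python3 -m inch '[{"ax":0,"ay":0,"az":0,"dx":0,"dy":0,"dz":0.001,"fingers":0.01},{"ax":0,"ay":0,"az":0,"dx":0,"dy":0,"dz":0.001,"fingers":0.01}]'|sed -n '2p;4p'
python3 -m inch '[{"ax":0,"ay":0,"az":0,"dx":0,"dy":0,"dz":0.001,"fingers":0.01},{"ax":0,"ay":0,"az":0,"dx":0,"dy":0,"dz":0.001,"fingers":0.01}]'|sed -n '2p;4p'
```

```text
position: [0.4908, 0.0208, 0.1764]
contact_force: [0.3, 0.2, -3.2]
position: [0.4908, 0.0207, 0.1744]
contact_force: [1.4, 1.4, 4.4]
position: [0.4909, 0.0207, 0.1731]
contact_force: [-3.2, -0.0, 6.1]
position: [0.4909, 0.0207, 0.1712]
contact_force: [-2.2, -1.1, 6.6]
```

```bash
python3 -m inch '[{"ax":0,"ay":0,"az":0,"dx":0,"dy":0,"dz":0.001,"fingers":0.01},{"ax":0,"ay":0,"az":0,"dx":0,"dy":0,"dz":0.001,"fingers":0.01}]'|sed -n '2p;4p'
python3 -m inch '[{"ax":0,"ay":0,"az":0,"dx":0,"dy":0,"dz":0.001,"fingers":0.01},{"ax":0,"ay":0,"az":0,"dx":0,"dy":0,"dz":0.001,"fingers":0.01}]'|sed -n '2p;4p'
```

```text
position: [0.4909, 0.0207, 0.1692]
contact_force: [-3.5, -0.7, 8.2]
position: [0.4909, 0.0207, 0.1672]
contact_force: [-3.5, -0.8, 8.1]
```

```bash
python3 -m inch '[{"ax":0,"ay":0,"az":0,"dx":0,"dy":0,"dz":0.0005,"fingers":0.01},{"ax":0,"ay":0,"az":0,"dx":0,"dy":0,"dz":0,"fingers":0.01}]'|sed -n '2p;4p'
python3 -m inch '[{"ax":0,"ay":0,"az":0,"dx":0,"dy":0,"dz":0.0003,"fingers":0.01},{"ax":0,"ay":0,"az":0,"dx":0,"dy":0,"dz":0,"fingers":0.01}]'|sed -n '2p;4p'
python3 -m inch '[{"ax":0,"ay":0,"az":0,"dx":0,"dy":0,"dz":0,"fingers":0.01}]'|sed -n '2p;4p'
```

```text
position: [0.4909, 0.0207, 0.1668]
contact_force: [-3.2, 0.2, 8.8]
position: [0.4909, 0.0207, 0.1666]
contact_force: [-3.1, 0.4, 8.7]
position: [0.491, 0.0206, 0.1666]
contact_force: [-4.0, -1.1, 10.4]
```

```bash
python3 -m inch '[{"ax":0,"ay":0,"az":0,"dx":0,"dy":-0.0004,"dz":0.0003,"fingers":0.01},{"ax":0,"ay":0,"az":0,"dx":0,"dy":0,"dz":0,"fingers":0.01}]'|sed -n '2p;4p'
python3 -m inch '[{"ax":0,"ay":0,"az":0,"dx":0,"dy":0,"dz":0,"fingers":0.01}]'|sed -n '2p;4p'
```

```text
position: [0.4908, 0.0206, 0.1665]
contact_force: [-2.9, -0.2, 10.3]
position: [0.4908, 0.0206, 0.1665]
contact_force: [-2.9, 0.3, 11.4]
```

The first contact was at underside ≈62 mm, so the empty carriage was LOCKED and the lips were closed. I've now pressed it to the stop at about 13 N net. Next I'll let go.

```bash
python3 -m inch '[{"ax":0,"ay":0,"az":0,"dx":0,"dy":0,"dz":0,"fingers":0.045},{"ax":0,"ay":0,"az":0,"dx":0,"dy":0,"dz":0,"fingers":0.05},{"ax":0,"ay":0,"az":0,"dx":0,"dy":0,"dz":0,"fingers":0.05},{"ax":0,"ay":0,"az":0,"dx":0,"dy":0,"dz":0,"fingers":0.05},{"ax":0,"ay":0,"az":0,"dx":0,"dy":0,"dz":0,"fingers":0.05},{"ax":0,"ay":0,"az":0,"dx":0,"dy":0,"dz":0,"fingers":0.05},{"ax":0,"ay":0,"az":0,"dx":0,"dy":0,"dz":0,"fingers":0.05},{"ax":0,"ay":0,"az":0,"dx":0,"dy":0,"dz":0,"fingers":0.05}]'
cat > top.py <<'E'
# estimate meter's underside height from scene image, meter in cradle at (x,y,w)
from fit import *
def meas(name,view=True):
    p=r.get_image('scene')
    if view: save(p,name,(290,90,390,240),4)
    for o in r.outline_of(p,'grey_meter'):
        if abs(o['rect'][0]-336)<20:
            g=o['region']; print('rect',np.round(o['rect'],1),round(o['conf'],2))
            best=[]
            for zt in np.arange(.16,.225,.001):
                m=mask(p,[box(.03,.05,.11,zt,.4905,.021,np.deg2rad(6.8))]);best.append((np.minimum(m,g).sum()/np.maximum(m,g).sum(),round(zt,4)))
            print('top z fit',max(best)); k=np.where(g.any(1))[0][0]
            print('top row',k,'model rows',[(round(z,3),np.where(mask(p,[box(.03,.05,.11,z,.4905,.021,np.deg2rad(6.8))]).max(1)>.5)[0][0]) for z in(.17,.178,.184,.19,.196,.2)])
if __name__=='__main__':
    import sys; meas(sys.argv[1])
E
python3 top.py rel1.png; python3 go.py
```

```text
t: 10.87
position: [0.4903, 0.0207, 0.1652]
tool_rot: [-2.084, -2.351, 0.0]
contact_force: [0.0, -0.2, 0.4]
grip_width: 0.0499
grip_force: 0.0
rect [337.1 156.1  20.8  48.7] 0.66
top z fit (np.float32(0.7529839), np.float64(0.19))
top row 137 model rows [(0.17, np.int64(146)), (0.178, np.int64(143)), (0.184, np.int64(140)), (0.19, np.int64(138)), (0.196, np.int64(135)), (0.2, np.int64(134))]
t 10.97 pos [0.4903 0.0207 0.1652] zax [-1.e-04  0.e+00 -1.e+00] yaw_y 6.9 F [-0.5 -0.8 -0.3] T [ 0.02 -0.08  0.01] grip 0.0501 0.0 J [-0.03  0.22  1.74  0.    1.18 -0.15]
```

View pics/rel1.png

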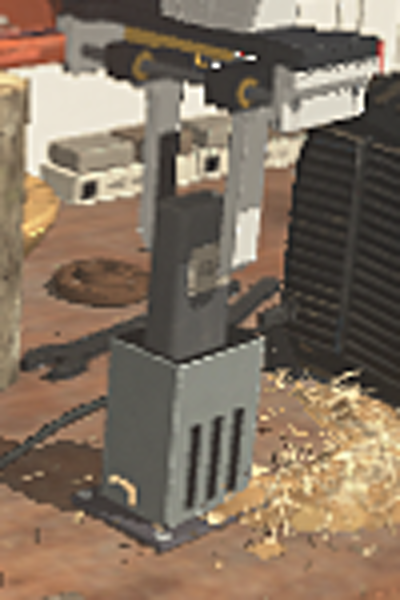

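Released, the meter stands in the cradle with its top at about (190,195) in the crop, so z≈0.195 and the carriage is UP. I'll regrip and press down to the catch.

```bash
python3 -m inch '[{"ax":0,"ay":0,"az":0,"dx":0,"dy":0,"dz":0,"fingers":0.036},{"ax":0,"ay":0,"az":0,"dx":0,"dy":0,"dz":0,"fingers":0.02},{"ax":0,"ay":0,"az":0,"dx":0,"dy":0,"dz":0,"fingers":0.01},{"ax":0,"ay":0,"az":0,"dx":0,"dy":0,"dz":0,"fingers":0.01},{"ax":0,"ay":0,"az":0,"dx":0,"dy":0,"dz":0,"fingers":0.01}]' 45
python3 -m inch '[{"ax":0,"ay":0,"az":0,"dx":0,"dy":0,"dz":0.002,"fingers":0.01},{"ax":0,"ay":0,"az":0,"dx":0,"dy":0,"dz":0.002,"fingers":0.01}]'|sed -n '2p;4p'
python3 -m inch '[{"ax":0,"ay":0,"az":0,"dx":0,"dy":0,"dz":0.002,"fingers":0.01},{"ax":0,"ay":0,"az":0,"dx":0,"dy":0,"dz":0.002,"fingers":0.01}]'|sed -n '2p;4p'
python3 -m inch '[{"ax":0,"ay":0,"az":0,"dx":0,"dy":0,"dz":0.002,"fingers":0.01},{"ax":0,"ay":0,"az":0,"dx":0,"dy":0,"dz":0.002,"fingers":0.01}]'|sed -n '2p;4p'
```

```text
t: 11.38
position: [0.4903, 0.0207, 0.1652]
tool_rot: [2.084, 2.351, 0.0]
contact_force: [0.5, 0.1, 0.2]
grip_width: 0.0298
grip_force: 44.9
position: [0.4904, 0.0207, 0.1614]
contact_force: [-0.7, 0.7, 3.2]
position: [0.4904, 0.0207, 0.1572]
contact_force: [-1.0, -0.2, 4.3]
position: [0.4904, 0.0207, 0.1532]
contact_force: [-0.9, -0.2, 6.5]
```

```bash
python3 -m inch '[{"ax":0,"ay":0,"az":0,"dx":0,"dy":0,"dz":0.002,"fingers":0.01},{"ax":0,"ay":0,"az":0,"dx":0,"dy":0,"dz":0.002,"fingers":0.01}]'|sed -n '2p;4p'
python3 -m inch '[{"ax":0,"ay":0,"az":0,"dx":0,"dy":0,"dz":0.001,"fingers":0.01},{"ax":0,"ay":0,"az":0,"dx":0,"dy":0,"dz":0.001,"fingers":0.01},{"ax":0,"ay":0,"az":0,"dx":0,"dy":0,"dz":0,"fingers":0.01}]'|sed -n '2p;4p'
python3 -m inch '[{"ax":0,"ay":0,"az":0,"dx":0,"dy":0,"dz":0.001,"fingers":0.01},{"ax":0,"ay":0,"az":0,"dx":0,"dy":0,"dz":0.0005,"fingers":0.01},{"ax":0,"ay":0,"az":0,"dx":0,"dy":0,"dz":0,"fingers":0.01}]'|sed -n '2p;4p'
python3 -m inch '[{"ax":0,"ay":0,"az":0,"dx":0,"dy":0,"dz":0.0005,"fingers":0.01},{"ax":0,"ay":0,"az":0,"dx":0,"dy":0,"dz":0,"fingers":0.01}]'|sed -n '2p;4p'
```

```text
position: [0.4904, 0.0207, 0.1493]
contact_force: [-1.2, -0.5, 6.7]
position: [0.4904, 0.0207, 0.1472]
contact_force: [-0.8, -0.0, 6.8]
position: [0.4904, 0.0207, 0.1458]
contact_force: [-0.9, 0.5, 6.1]
position: [0.4904, 0.0207, 0.1453]
contact_force: [-1.8, 0.6, 5.9]
```

```bash
python3 -m inch '[{"ax":0,"ay":0,"az":0,"dx":0,"dy":0,"dz":0.0005,"fingers":0.01},{"ax":0,"ay":0,"az":0,"dx":0,"dy":0,"dz":0.0005,"fingers":0.01},{"ax":0,"ay":0,"az":0,"dx":0,"dy":0,"dz":0,"fingers":0.01}]'|sed -n '2p;4p'
python3 -m inch '[{"ax":0,"ay":0,"az":0,"dx":0,"dy":0,"dz":0.0004,"fingers":0.01},{"ax":0,"ay":0,"az":0,"dx":0,"dy":0,"dz":0,"fingers":0.01}]'|sed -n '2p;4p'
```

```text
position: [0.4904, 0.0207, 0.1443]
contact_force: [-1.6, -0.1, 7.3]
position: [0.4904, 0.0207, 0.144]
contact_force: [-0.7, -0.0, 6.0]
```

```bash
python3 -m inch '[{"ax":0,"ay":0,"az":0,"dx":0,"dy":0,"dz":0.0005,"fingers":0.01},{"ax":0,"ay":0,"az":0,"dx":0,"dy":0,"dz":0,"fingers":0.01}]'|sed -n '2p;4p'
python3 -m inch '[{"ax":0,"ay":0,"az":0,"dx":0,"dy":0,"dz":0.0005,"fingers":0.01},{"ax":0,"ay":0,"az":0,"dx":0,"dy":0,"dz":0,"fingers":0.01}]'|sed -n '2p;4p'
```

```text
position: [0.4905, 0.0207, 0.1437]
contact_force: [-2.3, -0.2, 10.2]
position: [0.4905, 0.0207, 0.1434]
contact_force: [-2.8, 0.1, 12.4]
```

```bash
python3 -m inch '[{"ax":0,"ay":0,"az":0,"dx":0,"dy":0,"dz":0,"fingers":0.045},{"ax":0,"ay":0,"az":0,"dx":0,"dy":0,"dz":0,"fingers":0.05},{"ax":0,"ay":0,"az":0,"dx":0,"dy":0,"dz":0,"fingers":0.05},{"ax":0,"ay":0,"az":0,"dx":0,"dy":0,"dz":0,"fingers":0.05},{"ax":0,"ay":0,"az":0,"dx":0,"dy":0,"dz":0,"fingers":0.05},{"ax":0,"ay":0,"az":0,"dx":0,"dy":0,"dz":0,"fingers":0.05},{"ax":0,"ay":0,"az":0,"dx":0,"dy":0,"dz":0,"fingers":0.05},{"ax":0,"ay":0,"az":0,"dx":0,"dy":0,"dz":0,"fingers":0.05}]'
python3 top.py rel2.png; python3 go.py
```

```text
t: 14.13
position: [0.4903, 0.0207, 0.1428]
tool_rot: [-2.084, -2.351, 0.0]
contact_force: [-0.7, -0.1, -0.4]
grip_width: 0.05
grip_force: 0.0
rect [339.5 160.8  19.7  37.4] 0.61
top z fit (np.float32(0.6847426), np.float64(0.177))
top row 143 model rows [(0.17, np.int64(146)), (0.178, np.int64(143)), (0.184, np.int64(140)), (0.19, np.int64(138)), (0.196, np.int64(135)), (0.2, np.int64(134))]
t 14.23 pos [0.4903 0.0207 0.1428] zax [ 1.e-04  0.e+00 -1.e+00] yaw_y 6.9 F [-0.2  0.3 -1.2] T [-0.03 -0.12 -0.03] grip 0.0502 0.0 J [-0.03  0.24  1.77  0.    1.13 -0.15]
```

After the release the top stays 13 mm below its UP height, so the carriage is LOCKED. I'll retreat upward, close the fingers, and touch the meter's top lightly.

```bash
python3 -m inch '[{"ax":0,"ay":0,"az":0,"dx":0,"dy":0,"dz":0,"fingers":0.065},{"ax":0,"ay":0,"az":0,"dx":0,"dy":0,"dz":-0.01,"fingers":0.065},{"ax":0,"ay":0,"az":0,"dx":0,"dy":0,"dz":-0.03,"fingers":0.065},{"ax":0,"ay":0,"az":0,"dx":0,"dy":0,"dz":-0.03,"fingers":0.065},{"ax":0,"ay":0,"az":0,"dx":0,"dy":0,"dz":-0.01,"fingers":0.03},{"ax":0,"ay":0,"az":0,"dx":0,"dy":0,"dz":0,"fingers":0.0},{"ax":0,"ay":0,"az":0,"dx":0,"dy":0,"dz":0,"fingers":0.0},{"ax":0,"ay":0,"az":0,"dx":0,"dy":0,"dz":0,"fingers":0.0}]' 10
python3 -m inch '[{"ax":0,"ay":0,"az":0,"dx":0,"dy":0,"dz":0.01,"fingers":0},{"ax":0,"ay":0,"az":0,"dx":0,"dy":0,"dz":0.007,"fingers":0},{"ax":0,"ay":0,"az":0,"dx":0,"dy":0,"dz":0.004,"fingers":0},{"ax":0,"ay":0,"az":0,"dx":0,"dy":0,"dz":0,"fingers":0},{"ax":0,"ay":0,"az":0,"dx":0,"dy":0,"dz":0,"fingers":0}]'
python3 top.py rel3.png
```

```text
t: 14.9
position: [0.4898, 0.0207, 0.2216]
tool_rot: [-2.083, -2.35, 0.002]
contact_force: [0.2, 0.6, 0.2]
grip_width: 0.0418
grip_force: 0.0
t: 15.32
position: [0.4901, 0.0207, 0.2012]
tool_rot: [-2.083, -2.35, 0.001]
contact_force: [-0.1, -0.6, -0.7]
grip_width: 0.0084
grip_force: 0.0
rect [339.2 160.8  19.2  33.5] 0.57
top z fit (np.float32(0.7605589), np.float64(0.175))
top row 144 model rows [(0.17, np.int64(146)), (0.178, np.int64(143)), (0.184, np.int64(140)), (0.19, np.int64(138)), (0.196, np.int64(135)), (0.2, np.int64(134))]
```

Still down. I'll approach in small steps; the tips are at 0.193 and the top should be near 0.181.

```bash
python3 -m inch '[{"ax":0,"ay":0,"az":0,"dx":0,"dy":0,"dz":0.003,"fingers":0},{"ax":0,"ay":0,"az":0,"dx":0,"dy":0,"dz":0.002,"fingers":0},{"ax":0,"ay":0,"az":0,"dx":0,"dy":0,"dz":0.001,"fingers":0},{"ax":0,"ay":0,"az":0,"dx":0,"dy":0,"dz":0,"fingers":0}]'|sed -n '2p;4,6p'
python3 -m inch '[{"ax":0,"ay":0,"az":0,"dx":0,"dy":0,"dz":0.001,"fingers":0},{"ax":0,"ay":0,"az":0,"dx":0,"dy":0,"dz":0,"fingers":0}]'|sed -n '2p;4p'
python3 -m inch '[{"ax":0,"ay":0,"az":0,"dx":0,"dy":0,"dz":0.0007,"fingers":0},{"ax":0,"ay":0,"az":0,"dx":0,"dy":0,"dz":0,"fingers":0}]'|sed -n '2p;4p'
```

```text
position: [0.4902, 0.0207, 0.1956]
contact_force: [-0.4, 0.4, 0.1]
grip_width: 0.0003
grip_force: 0.0
position: [0.4903, 0.0207, 0.1947]
contact_force: [-0.1, -0.1, -0.2]
position: [0.4903, 0.0207, 0.1941]
contact_force: [0.2, -0.4, 0.2]
```

```bash
python3 -m inch '[{"ax":0,"ay":0,"az":0,"dx":0,"dy":0,"dz":0.0008,"fingers":0},{"ax":0,"ay":0,"az":0,"dx":0,"dy":0,"dz":0.0007,"fingers":0},{"ax":0,"ay":0,"az":0,"dx":0,"dy":0,"dz":0,"fingers":0}]'|sed -n '2p;4p'
python3 -m inch '[{"ax":0,"ay":0,"az":0,"dx":0,"dy":0,"dz":0.0007,"fingers":0},{"ax":0,"ay":0,"az":0,"dx":0,"dy":0,"dz":0,"fingers":0}]'|sed -n '2p;4p'
python3 go.py
```

```text
position: [0.4902, 0.0207, 0.1925]
contact_force: [0.9, -0.3, 0.7]
position: [0.4903, 0.0207, 0.1918]
contact_force: [-1.3, -0.6, -1.1]
t 16.5 pos [0.4903 0.0207 0.1918] zax [-1.e-04  0.e+00 -1.e+00] yaw_y 6.9 F [-1.3 -0.6 -1.1] T [-0.03 -0.11  0.04] grip 0.0003 0.0 J [-0.03  0.19  1.71  0.    1.24 -0.15]
```

```bash
python3 -m inch '[{"ax":0,"ay":0,"az":0,"dx":0,"dy":0,"dz":0.0005,"fingers":0},{"ax":0,"ay":0,"az":0,"dx":0,"dy":0,"dz":0,"fingers":0}]'|sed -n '2p;4p'
python3 -m inch '[{"ax":0,"ay":0,"az":0,"dx":0,"dy":0,"dz":0.0005,"fingers":0},{"ax":0,"ay":0,"az":0,"dx":0,"dy":0,"dz":0,"fingers":0}]'|sed -n '2p;4p'
```

```text
position: [0.4903, 0.0207, 0.1913]
contact_force: [-0.9, -0.3, 0.3]
position: [0.4903, 0.0207, 0.1909]
contact_force: [-0.4, 0.6, -0.3]
```

```bash
python3 -m inch '[{"ax":0,"ay":0,"az":0,"dx":0,"dy":0,"dz":0.0005,"fingers":0},{"ax":0,"ay":0,"az":0,"dx":0,"dy":0,"dz":0,"fingers":0}]'|sed -n '2p;4p'
```

```text
position: [0.4903, 0.0207, 0.1903]
contact_force: [-0.3, -0.4, 0.4]
```

```bash
python3 -m inch '[{"ax":0,"ay":0,"az":0,"dx":0,"dy":0,"dz":0.0005,"fingers":0},{"ax":0,"ay":0,"az":0,"dx":0,"dy":0,"dz":0,"fingers":0}]'|sed -n '2p;4p'
```

```text
position: [0.4903, 0.0207, 0.1899]
contact_force: [-0.2, 0.4, 0.7]
```

```bash
python3 -m inch '[{"ax":0,"ay":0,"az":0,"dx":0,"dy":0,"dz":0.0005,"fingers":0},{"ax":0,"ay":0,"az":0,"dx":0,"dy":0,"dz":0,"fingers":0}]'|sed -n '2p;4p'
```

```text
position: [0.4903, 0.0207, 0.1894]
contact_force: [0.1, 0.3, -0.3]
```

```bash
python3 -m inch '[{"ax":0,"ay":0,"az":0,"dx":0,"dy":0,"dz":0.0005,"fingers":0},{"ax":0,"ay":0,"az":0,"dx":0,"dy":0,"dz":0,"fingers":0}]'|sed -n '2p;4p'
```

```text
position: [0.4905, 0.0207, 0.1893]
contact_force: [0.1, 0.8, 3.7]
```

Contact came at tip z≈0.1813, as predicted for LOCKED, with 3.7 N and no yielding. I'll retreat and check.

```bash
python3 -m inch '[{"ax":0,"ay":0,"az":0,"dx":0,"dy":0,"dz":-0.003,"fingers":0},{"ax":0,"ay":0,"az":0,"dx":0,"dy":0,"dz":-0.02,"fingers":0},{"ax":0,"ay":0,"az":0,"dx":0,"dy":0,"dz":-0.03,"fingers":0},{"ax":0,"ay":0,"az":0,"dx":0,"dy":0,"dz":-0.03,"fingers":0},{"ax":0,"ay":0,"az":0,"dx":0,"dy":0,"dz":-0.01,"fingers":0},{"ax":0,"ay":0,"az":0,"dx":0,"dy":0,"dz":0,"fingers":0},{"ax":0,"ay":0,"az":0,"dx":0,"dy":0,"dz":0,"fingers":0},{"ax":0,"ay":0,"az":0,"dx":0,"dy":0,"dz":0,"fingers":0}]'
python3 top.py rel4.png
python3 - <<'E'
from h import *
p=r.get_image('scene');save(p,'end.png',(140,60,400,300),2.5)
E
```

```text
t: 18.17
position: [0.4898, 0.0207, 0.2803]
tool_rot: [-2.082, -2.35, 0.002]
contact_force: [0.6, 0.2, -1.0]
grip_width: 0.0007
grip_force: 0.0
```

View pics/end.png

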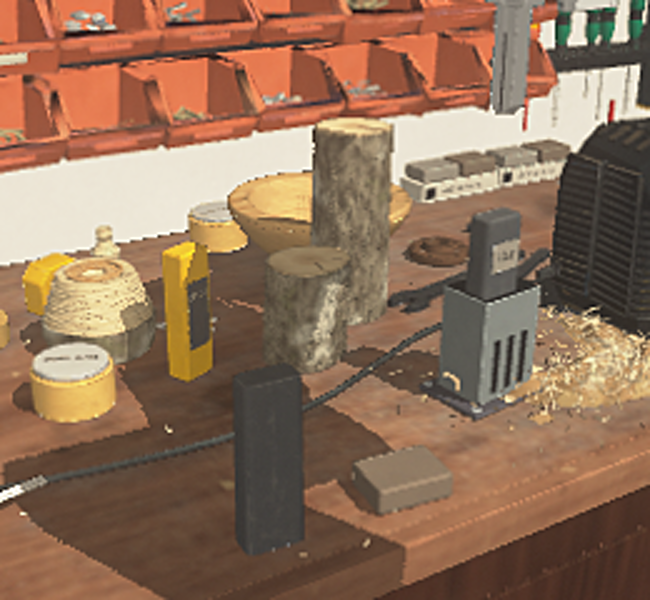

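The meter's top is at crop row 212, which is image row 145. That is unchanged from the locked reading, and the bystanders all stand where they were.

```bash
python3 -c "
from station import r
print(r.close_job())"
```

```text
the job is handed in; nothing more can be done
None
```

The grey meter stands upright in the cradle and is locked down: it stayed down when I let go and didn't yield to a light touch of about 4 N. No press went above about 15 N, nothing around it was disturbed, and the job is handed in at about 18 s.

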